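# Tip the coin rolls into the cash box

### The arm

A 7-joint arm with a two-finger parallel gripper is mounted at the origin on a cart in front of the work surface, level with it; the furniture and walls round the work are solid. World frame = base frame: x ahead of the robot, y to its left, z up, the work surface at z = 0. Lengths are in m, angles in rad, forces in N, time in s.
With the tool pointing down it reaches from about 0.425 to 0.925 m from the base axis. Payload 6.8 kg.
Tool frame: the origin (TCP) lies between the finger pads; the fingertips stand r.tcp_to_tips ahead of it and the grasp point (between the pads) is the TCP (r.tcp_to_tips is the distance from the TCP to the fingertips, in m); z points along the fingers, y is the line along which they close (so a half turn about z gives the same grasp; the last joint's range is limited). The gripper opens to 85 mm and grips with 20 to 120 N. Pads are 22 mm wide; open, the fingers measure 114 mm over their backs; the gripper's body (76 mm by 85 mm) begins 54 mm behind the grasp point. The pads swing forward as they close: fully open they stand 13 mm farther back than shut.
Start: joints at [1.081, 0.477, 0.022, 1.555, -0.011, 1.109, -0.083], TCP at [0.252, -0.626, 0.25] pointing down, gripper open.
Joint ranges: [-2.96, 2.96], [-0.34, 2.1], [-1.41, 1.46], [0.24, 2.44], [-1.37, 4.51], [0.17, 1.92], [-2.96, 2.96]. Speed limits (rad/s): [2.39, 2.39, 3.14, 3.14, 3.14, 3.14, 3.14].

### API

Orientations are given as a rotation vector (axis times angle).
In Python, from bench import r gives the robot as it stands.
- The arm moves only by the tool servo_tool, never from a script. Its argument "commands" is a list of rows, each a list of 2 entries, a list of its own where there are three numbers: the shift along the tool's x, y, z normalised to -1 to 1, where 1 is 250 mm, then the turn, a rotation vector about the tool's x, y, z normalised to -1 to 1, where 1 is 90 degrees. In form: [[[dx, dy, dz], [ax, ay, az]], ...]. A call has 1 to 20 rows; each row is the pose to reach, as a shift and turn from the pose commanded when the call began, along the tool's axes at that moment; what a row does not reach only later rows make up. A row lasts 1/10 s, in which the tool goes at most 50 mm and 8.59 degrees, less where a joint would pass 70% of its speed; a pose out of reach is approached as far as the arm can. A call with a number of a shift or a turn outside -1 to 1 is refused whole. A call with a gripper value outside its range is refused whole. "claw" is the closure, from 0 (fully open) to 1 (shut), set as the call begins (left out, the last holds). The fingers move at their own pace and stop on an object; "squeeze" is the grip in N (left out, the last holds). Time passes only in rows, so rows that repeat a pose let the fingers close. It gives the time, the measured TCP pose, the force, the opening and the grip force at its end, in the units of the state.
- r.get_obs(): the state, without advancing time (a new reading comes with each control period).
- r.grab_frame(name): name is "scene" or "top" or "wrist"; returns (picture, depth): 400x640x3 uint8, red, green, blue; 400x640 float32, m along the optical axis (not along the pixel's ray), 0 where there is no reading.
- r.camera_model(name): a dict with "fx", "fy", "cx", "cy" (pixels), "extrinsics" (4x4, takes a point from camera to world coordinates); the wrist camera has in their place "hand_eye" (4x4, takes a point from camera to tool coordinates, whose origin is the TCP and whose axes are the flange's). Camera axes: x right, y down, z forward; pixel columns grow to the right and rows downward; lengths in m; the calibration is good to about 2 mm. A picture is of the moment at which its call begins: read the wrist's pose just before it. camera_model takes no time and is no camera call.
- r.hand_in(): hands the job in; it is judged then, once.
Trained networks look in the newest picture that a camera, given by its name, has taken for a name from the list of things; names that differ only in an ending like _2 or _b are one class to them, and where a whole thing is asked for, a point or a joint stands for the part that bears it (a point fixed in the world has none). Each returns a list of dicts, best first, with "confidence" (0 to 1); they miss things now and then, are a little off and sometimes report something else, mostly with a low value. They report only what shows in the picture. A call takes as long as a camera call.
- r.boxes_of(camera, target): "uv" ([column, row] in pixels, amid what is visible of it).
- r.mark_of(camera, target): "uv" ([column, row] in pixels: a listed point, or the origin of a listed thing).
The state is a dict: "clock": time; "joints": joint angles; "qvel": joint speeds; "tau": joint torques, N m; "tcp_pos": TCP position; "orientation": TCP orientation; "contact_force": force on the tool from outside, world axes, zero at the start; "moment": the same for the moment, N m; "grip_width": finger opening in m; "gripper_force": force on a finger pad.
Only numpy, scipy, OpenCV 4.12 (cv2) and the standard library are available. Lean on these libraries where they do the work, as an engineer would, in place of code of your own. Each camera call takes 0.05 s, during which the arm holds its last target. There are 200 camera calls.

### The job

Set the blue cash box down flat and square in the dock of the coin deposit unit, its open mouth next to the chute, and let go of it; then raise the tip-up tray by its black bar handle until all three coin rolls have run down the chute into the box. Lower the tray gently back onto its rest without letting it drop, and leave the other things on the counter where they are.

Things in the scene. Friction and masses are not known exactly. Their poses are not given: they have to be found in the camera images.
- deposit_unit: white coin deposit unit fixed to the counter in front of the glass, on a grey base plate 146 x 360 x 6 mm; display at its front, -x. Origin on the counter under it; in its frame coins travel from +y to -y: tray over the housing at +y, then a 25 degree steel chute (100 mm wide) from the hinge down to its lip at y -10, z 75 mm, then the open dock at -y. Chute cheeks reach 140 mm above the counter
- dock_floor (a point): centre of the dock's floor (unit frame 0, -88, 6 mm). Its pocket is 118 mm along the unit's x and 144 mm along its y (2 mm play all round the box), bounded on all four sides by steel guides that stand 10 mm above its floor, then flare outward as a lead-in up to 18 mm; at the inner end the chute's lip stands 8 mm clear of the seated box. The box goes in from straight above
- cash_box: blue sheet-steel cash box 114 (its x) x 140 (its y) x 62 (z) mm, about 0.45 kg, walls 4 mm. Origin at the centre of its underside. The half at +y is open (the mouth); the half at -y is covered by a flat deck with a lock. Seated, its axes agree with those of the deposit unit
- box_handle (a point): centre of the cash box's black carrying bar, above the box's middle (box frame y -10 mm, z 94 mm): 84 mm long along the box's x, 14 mm wide along its y, 12 mm high, clear height below it 26 mm; the steel posts at x = +-34 mm leave 60 mm of bar between them
- box_mouth (a point): middle of the open mouth of the cash box (box frame y +34 mm, z 62 mm), opening 106 x 65 mm
- tip_tray (a joint): angle of the grey sheet-metal tip-up tray (97 x 122 mm, sides 35 mm high, 0.35 kg) in rad: 0 at rest on the housing, grows as its handle end is raised, stop at 0.95. Turns about the unit's x axis through point tray_hinge. A 2 mm sill at its lip holds the coin rolls while the tray is low; by 0.8 rad all have run out. It falls back if let go
- tray_hinge (a point): middle of the tray's hinge axis, at the top of the chute, 104 mm above the counter; the axis runs along the unit's x
- tray_handle (a point): centre of the tray's black round bar handle at the end away from the chute: 12 mm thick, along the unit's x, 70 mm free between its arms; it moves with the tray. At rest 165 mm along the unit's y from the hinge and 154 mm above the counter; the tray's end wall is 40 mm from it and 22 mm lower
- coin_roll_1_mid (a point): middle of a paper-wrapped coin roll, 26 mm thick, 88 mm long, 0.2 kg; it starts lying across the tray, along the unit's x
- coin_roll_2_mid (a point): middle of a paper-wrapped coin roll, 26 mm thick, 88 mm long, 0.2 kg; it starts lying across the tray, along the unit's x
- coin_roll_3_mid (a point): middle of a paper-wrapped coin roll, 26 mm thick, 88 mm long, 0.2 kg; it starts lying across the tray, along the unit's x
- ink_pad: blue ink pad 69 x 98 x 19 mm lying at the left, bystander; origin at its underside
- red_stamp: red-handled stamp 36 x 36 x 75 mm standing at the left near the partition, bystander; origin at its underside
- pen: dark pen 136 mm long, 11 mm thick, lying along y on the counter's front edge before the unit, bystander; origin at its underside
- card_case: flat red case 138 x 85 x 20 mm lying at the far right, bystander; origin at its underside

How it is judged:
On the way, in this order (a step that is already met when the one before it is completed fails the run):
1. the empty cash box stands seated in the dock, mouth to the chute, released, with the tray still down (distance between cash_box and dock_floor below 0.006 m and angle between cash_box's own z axis and vertical below 0.035 rad and angle between the y axis of cash_box and the y axis of deposit_unit, either way round below 0.05 rad and y of box_mouth in the frame of deposit_unit above -0.075 m and contact force between the fingers and cash_box below 0.2 N and value of joint tip_tray below 0.1 rad), for 0.2 s.
2. the tray is being raised with the box seated (distance between cash_box and dock_floor below 0.006 m and angle between cash_box's own z axis and vertical below 0.035 rad and angle between the y axis of cash_box and the y axis of deposit_unit, either way round below 0.05 rad and y of box_mouth in the frame of deposit_unit above -0.075 m and value of joint tip_tray above 0.15 rad).
3. all three coin rolls are in the seated box (distance between cash_box and dock_floor below 0.006 m and angle between cash_box's own z axis and vertical below 0.035 rad and angle between the y axis of cash_box and the y axis of deposit_unit, either way round below 0.05 rad and y of box_mouth in the frame of deposit_unit above -0.075 m and z of coin_roll_1_mid in the frame of cash_box between 0 and 0.055 m and x of coin_roll_1_mid in the frame of cash_box between -0.053 and 0.053 m and y of coin_roll_1_mid in the frame of cash_box between -0.068 and 0.068 m and z of coin_roll_2_mid in the frame of cash_box between 0 and 0.055 m and x of coin_roll_2_mid in the frame of cash_box between -0.053 and 0.053 m and y of coin_roll_2_mid in the frame of cash_box between -0.068 and 0.068 m and z of coin_roll_3_mid in the frame of cash_box between 0 and 0.055 m and x of coin_roll_3_mid in the frame of cash_box between -0.053 and 0.053 m and y of coin_roll_3_mid in the frame of cash_box between -0.068 and 0.068 m), for 0.2 s.
At the end, for the whole second after the job is handed in: the cash box is seated in the dock (within 6 mm of the dock floor's centre, tilt under 0.035 rad, square within 0.05 rad, mouth to the chute) and at rest, the middles of all three coin rolls are inside it below its rim, and the tray is back on its rest (below 0.04 rad) (all of step 3 and value of joint tip_tray below 0.04 rad and linear speed of cash_box below 0.02 m/s); the robot touches nothing.
It fails at once if the tray drops or is slammed (it comes down faster than 2.5 rad/s) (velocity of joint tip_tray below -2.5 rad/s).
It fails at once if a bystander is moved by more than 30 mm (distance of any of ink_pad, red_stamp, pen, card_case from where it was at the start of the episode above 0.03 m).
It also fails if it takes over 58 s, if anything falls off the work surface, if the arm or the gripper's body presses on something with over 40 N, if the wrist force passes 120 N, or if a joint passes its speed limit or range.

## Working session

There is one attempt and no reset: what is moved stays moved. The work goes in short steps, Python scripts to look and compute and a tool call to move; the robot and the scene stay as the last step left them, time stands still between calls to the robot, and variables do not carry over. Pictures are saved under pics/ and viewed, at most 10 in all, crops included, and the job is handed in when it is done.

Besides the shell and the picture viewer there is one more tool, called after ">>>" by a JSON object that holds its "name" and its "arguments", one argument or row to a line. servo_tool: Moves the arm, as the interface text tells. Scaled input: -1 to 1 covers 250 mm each way for a shift and 90 degrees each way for a turn. Its arguments: {"type":"object","properties":{"commands":{"type":"array"},"claw":{"type":"number"},"squeeze":{"type":"number"}},"required":["commands"]}

```bash
ls; mkdir -p pics
cat > h.py <<'E'
import numpy as np, cv2
from bench import r
from scipy.spatial.transform import Rotation as R
def Tt(o=None):
    o=o or r.get_obs(); T=np.eye(4); T[:3,:3]=R.from_rotvec(o["orientation"]).as_matrix(); T[:3,3]=o["tcp_pos"]; return T
def cam(n,o=None):
    m=r.camera_model(n); E=np.array(m["extrinsics"]) if "extrinsics" in m else Tt(o)@np.array(m["hand_eye"])
    return m,E
def ray(n,uv,o=None):
    m,E=cam(n,o); d=np.array([(uv[0]-m["cx"])/m["fx"],(uv[1]-m["cy"])/m["fy"],1.]); return E[:3,3],E[:3,:3]@d
def dep(n,uv,D,o=None):
    c,d=ray(n,uv,o); u,v=int(round(uv[0])),int(round(uv[1])); p=D[max(v-1,0):v+2,max(u-1,0):u+2]; p=p[p>0]
    return c+d*np.median(p) if p.size else None
def atz(n,uv,z,o=None):
    c,d=ray(n,uv,o); return c+d*(z-c[2])/d[2]
def tri(a,b):
    (c1,d1),(c2,d2)=a,b; s=np.linalg.lstsq(np.c_[d1,-d2],c2-c1,rcond=None)[0]; p,q=c1+s[0]*d1,c2+s[1]*d2
    return (p+q)/2,np.linalg.norm(p-q)
def cloud(n,D,o=None):
    m,E=cam(n,o); v,u=np.mgrid[:400,:640]; P=np.stack([(u-m["cx"])/m["fx"]*D,(v-m["cy"])/m["fy"]*D,D],-1)
    return P@E[:3,:3].T+E[:3,3]
E
cat > a.py <<'E'
from h import *
np.set_printoptions(precision=4,suppress=True)
F={n:r.grab_frame(n) for n in("scene","top")}
for n in F:
    cv2.imwrite(f"pics/{n}0.png",F[n][0][...,::-1]); np.save(n+"D.npy",F[n][1])
print(r.tcp_to_tips, r.get_obs()["clock"],Tt())
for t in "deposit_unit dock_floor cash_box box_handle box_mouth tray_hinge tray_handle coin_roll_1_mid".split():
    M={}
    for n in F:
        l=r.mark_of(n,t)[:3]
        for q in l[:3]: print(t,n,np.round(q["uv"],1),round(q["confidence"],2),dep(n,q["uv"],F[n][1]))
        if l: M[n]=ray(n,l[0]["uv"])
    if len(M)==2: print("   tri",tri(M["scene"],M["top"]))
print(r.get_obs()["clock"])
E
python3 a.py
```

```text
pics
0.019 0.1 [[ 0.928   0.3727 -0.0007  0.2513]
 [ 0.3727 -0.928   0.0015 -0.6259]
 [-0.0001 -0.0017 -1.      0.2494]
 [ 0.      0.      0.      1.    ]]
deposit_unit scene [290.7 237.6] 0.67 [0.4612 0.0578 0.0452]
deposit_unit top [291.8 181.9] 0.89 [0.4966 0.0168 0.0835]
deposit_unit top [374.7 198.4] 0.59 [ 0.4407 -0.309   0.0048]
   tri (array([ 0.509 ,  0.0214, -0.0078]), np.float64(0.0034969588031469635))
dock_floor scene [308.5 222.7] 0.61 [ 0.5117 -0.0745  0.0085]
dock_floor scene [215.6 307. ] 0.52 [0.3961 0.4252 0.0201]
dock_floor top [318.1 180.2] 0.86 [ 0.5142 -0.0836  0.0092]
dock_floor top [280.5 175.1] 0.36 [0.52   0.0587 0.1031]
   tri (array([ 0.5171, -0.0821,  0.0005]), np.float64(0.004249601216457837))
cash_box scene [369.7 203.5] 0.8 [ 0.4327 -0.3394  0.0071]
cash_box top [379.2 199.4] 0.7 [ 0.4373 -0.3276 -0.0014]
   tri (array([ 0.4313, -0.3292,  0.0139]), np.float64(0.0108167772880839))
box_handle scene [376.3 187.5] 0.92 [ 0.4055 -0.3384  0.1022]
box_handle top [386.2 200.9] 0.61 [ 0.4202 -0.342   0.0994]
   tri (array([ 0.4172, -0.3458,  0.0929]), np.float64(0.00927682001462016))
box_mouth scene [360.2 193.5] 0.63 [ 0.4818 -0.3334  0.0342]
box_mouth top [373.8 193.1] 0.78 [ 0.4618 -0.3057  0.006 ]
   tri (array([ 0.4537, -0.2996,  0.0666]), np.float64(0.001347548921121367))
tray_hinge top [281.2 177.2] 0.75 [0.5121 0.056  0.1021]
tray_hinge top [373.5 197.1] 0.34 [ 0.446  -0.3044  0.004 ]
tray_handle scene [239.5 223.3] 0.65 [0.6711 0.134  0.0275]
tray_handle top [232.7 167. ] 0.93 [0.5416 0.2306 0.1599]
   tri (array([0.5357, 0.2244, 0.1642]), np.float64(0.014465142437791114))
coin_roll_1_mid scene [253.  225.7] 0.62 [0.5229 0.1721 0.1294]
coin_roll_1_mid top [249.7 171.6] 0.7 [0.5293 0.172  0.1302]
   tri (array([0.5284, 0.171 , 0.1259]), np.float64(0.004440319295070591))
0.9
```

```bash
python3 - <<'E'
import cv2
a=cv2.imread("pics/top0.png"); b=cv2.imread("pics/scene0.png")
c=cv2.resize(a[110:270,190:450],(780,480),interpolation=cv2.INTER_CUBIC); cv2.imwrite("pics/c1.png",c)
E
cat > b.py <<'E'
from h import *
np.set_printoptions(precision=4,suppress=True)
D=np.load("topD.npy"); im=cv2.imread("pics/top0.png"); P=cloud("top",D)
def rect(m,name):
    q=P[m&(D>0)][:,:2].astype(np.float32)
    k=cv2.minAreaRect(q); print(name,len(q),k, P[m][:,2].mean())
X,Y,Z=P[...,0],P[...,1],P[...,2]
near=(np.hypot(X-.43,Y+.33)<.13)
rect(near&(Z>.085)&(Z<.115),"handle"); rect(near&(Z>.045)&(Z<.075),"rim")
rect(near&(Z>.04)&(Z<.115),"box")
rect((abs(X-.54)<.1)&(abs(Y-.23)<.03)&(Z>.14)&(Z<.175),"trayhandle")
E
python3 b.py
```

```text
handle 81 ((0.4292182922363281, -0.3413923978805542), (0.015300596132874489, 0.081238754093647), 83.89191436767578) 0.09898301175826675
rim 565 ((0.4289102554321289, -0.3315124213695526), (0.14078180491924286, 0.11486129462718964), 83.4715576171875) 0.06150498556767899
box 661 ((0.42868736386299133, -0.33148691058158875), (0.14078180491924286, 0.11531000584363937), 83.4715576171875) 0.06591957541563372
trayhandle 82 ((0.5269338488578796, 0.2250368297100067), (0.027075372636318207, 0.07913976907730103), 89.25994873046875) 0.1555485145383399
```

View pics/c1.png

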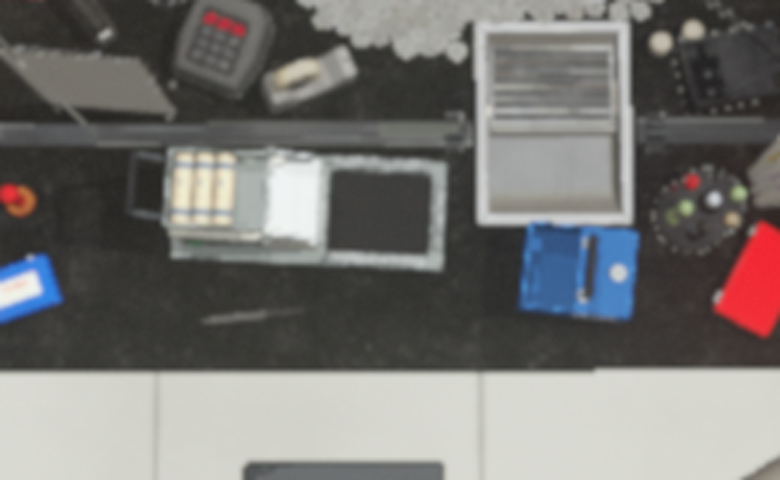

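View pics/scene0.png

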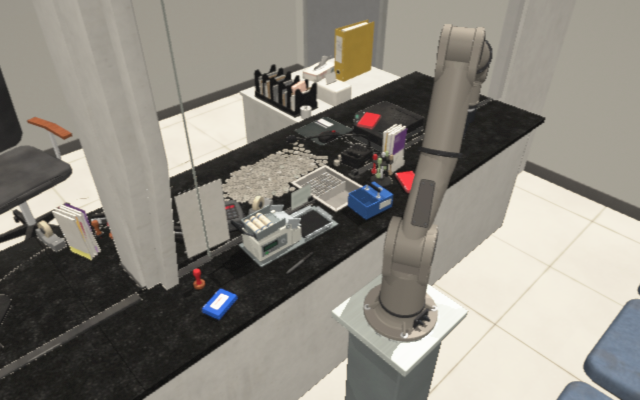

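The top view (crop) shows the blue box at about (578,270), mouth to the left and deck to the right. The unit has its tray and rolls on the left (205,190) and the dock on the right (385,212), so box and unit face the same way. The scene view agrees: box at (370,200), unit at (275,240).

>>> {"name": "servo_tool", "arguments": {
  "commands": [
    [[0.96,-0.72,-0.2],[0,0,0.316]],
    [[0.96,-0.72,-0.2],[0,0,0.316]],
    [[0.96,-0.72,-0.2],[0,0,0.316]],
    [[0.96,-0.72,-0.2],[0,0,0.316]],
    [[0.96,-0.72,-0.2],[0,0,0.316]],
    [[0.96,-0.72,-0.2],[0,0,0.316]],
    [[0.96,-0.72,-0.2],[0,0,0.316]],
    [[0.96,-0.72,-0.2],[0,0,0.316]],
    [[0.96,-0.72,-0.2],[0,0,0.316]],
    [[0.96,-0.72,-0.2],[0,0,0.316]]
  ],
  "claw": 0
}}

```text
clock: 1.9
tcp_pos: [0.4058, -0.3716, 0.2999]
orientation: [3.136, -0.185, -0.001]
contact_force: [0.0, 0.0, -0.8]
grip_width: 0.0857
gripper_force: 0.0
```

```bash
cat > w.py <<'E'
import sys
from h import *
np.set_printoptions(precision=4,suppress=True)
tag=sys.argv[1]; o=r.get_obs(); im,D=r.grab_frame("wrist")
cv2.imwrite(f"pics/{tag}.png",im[...,::-1]); np.savez(tag,D=D,T=Tt(o),pos=o["tcp_pos"],ori=o["orientation"])
print(o["clock"],o["tcp_pos"],"\n",Tt(o)[:3,:3],o["joints"],o["contact_force"],o["grip_width"])
for t in sys.argv[2:]:
    for q in r.mark_of("wrist",t)[:2]: print(t,np.round(q["uv"],1),round(q["confidence"],2),dep("wrist",q["uv"],D,o))
E
python3 w.py w1 box_handle cash_box box_mouth; python3 -c "
from h import *
print(r.camera_model('wrist'))"
```

```text
1.9 [ 0.4058 -0.3716  0.2999] 
 [[ 0.9931 -0.1175 -0.0009]
 [-0.1175 -0.9931 -0.0002]
 [-0.0009  0.0003 -1.    ]] [ 0.6222  0.2271  0.0066  1.7973 -0.0009  1.1178 -1.0596] [ 0.0096  0.0302 -0.7992] 0.08570766548812213
box_handle [292.5 155.7] 0.62 [ 0.4309 -0.3448  0.1011]
cash_box [289.6 145.6] 0.77 [ 0.4413 -0.3434  0.1007]
box_mouth [255.4 156.7] 0.72 [ 0.4203 -0.2856  0.005 ]
{'fx': 320.7035301872124, 'fy': 320.7035301872124, 'cx': 321.6533808238877, 'cy': 199.6520524980425, 'hand_eye': array([[-1.73893376e-04, -9.54707462e-01, -2.97546016e-01,
         7.60983040e-02],
       [ 9.99999985e-01, -1.58803828e-04, -7.48864794e-05,
        -7.54734455e-05],
       [ 2.42432345e-05, -2.97546024e-01,  9.54707475e-01,
        -1.24309611e-01],
       [ 0.00000000e+00,  0.00000000e+00,  0.00000000e+00,
         1.00000000e+00]])}
```

>>> {"name": "servo_tool", "arguments": {
  "commands": [
    [[0.2,-1,-0.3],[0,0,0]],
    [[0.2,-1,-0.3],[0,0,0]],
    [[0.2,-1,-0.3],[0,0,0]],
    [[0.2,-1,-0.3],[0,0,0]],
    [[0.2,-1,-0.3],[0,0,0]],
    [[0.2,-1,-0.3],[0,0,0]],
    [[0.2,-1,-0.3],[0,0,0]],
    [[0.2,-1,-0.3],[0,0,0]],
    [[0.2,-1,-0.3],[0,0,0]]
  ]
}}

```text
clock: 3.0
tcp_pos: [0.4846, -0.1294, 0.3747]
orientation: [3.136, -0.185, -0.002]
contact_force: [-0.3, 0.2, -0.3]
grip_width: 0.0854
gripper_force: 0.0
```

```bash
python3 w.py w2 dock_floor tray_hinge deposit_unit
cat > c.py <<'E'
from h import *
np.set_printoptions(precision=4,suppress=True)
z=np.load("w1.npz"); o=dict(tcp_pos=z["pos"],orientation=z["ori"]); D=z["D"]; P=cloud("wrist",D,o); X,Y,Z=P[...,0],P[...,1],P[...,2]
near=np.hypot(X-.43,Y+.33)<.13
for a,b in((.088,.115),(.05,.07)):
    m=near&(Z>a)&(Z<b)&(D>0); print(a,m.sum(),cv2.minAreaRect(P[m][:,:2].astype(np.float32)),np.median(Z[m]))
E
python3 c.py
```

```text
3.0 [ 0.4846 -0.1294  0.3747] 
 [[ 0.9931 -0.1176 -0.0013]
 [-0.1176 -0.9931 -0.0004]
 [-0.0012  0.0005 -1.    ]] [ 0.3062  0.0986 -0.1843  1.7814  0.0195  1.2645 -1.5718] [-0.3247  0.1968 -0.3045] 0.08540037392514331
dock_floor [282.7 139.9] 0.77 [ 0.5089 -0.0728  0.0072]
tray_hinge [160.2 154. ] 0.97 [0.5201 0.0657 0.1068]
tray_hinge [113.2 157.4] 0.22 [0.5248 0.1102 0.1277]
deposit_unit [226.2 137.8] 0.95 [0.5239 0.0044 0.0311]
0.088 1103 ((0.42888104915618896, -0.3429689407348633), (0.014140529558062553, 0.08208043873310089), 83.49181365966797) 0.1002225283880589
0.05 6480 ((0.4294259548187256, -0.3328298330307007), (0.14020083844661713, 0.11337395757436752), 83.22808074951172) 0.06263282767488082
```

View pics/w2.png

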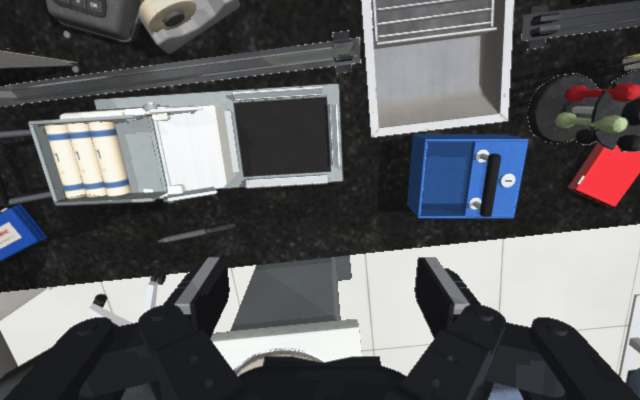

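The wrist view shows the dock as a dark rectangle centred near (284,136), with steel guides on all four sides. The tray and rolls are at (85,160) and the box at (468,178), mouth toward the chute. Next I fit the dock rectangle.

```bash
cat > d.py <<'E'
from h import *
np.set_printoptions(precision=4,suppress=True)
z=np.load("w2.npz"); o=dict(tcp_pos=z["pos"],orientation=z["ori"]); D=z["D"]; P=cloud("wrist",D,o); X,Y,Z=P[...,0],P[...,1],P[...,2]
im=cv2.imread("pics/w2.png"); g=im.max(2)
v,u=np.mgrid[:400,:640]
fl=((g<60)&(u>230)&(u<340)&(v>85)&(v<190)).astype(np.uint8)
n,l,s,c=cv2.connectedComponentsWithStats(fl); k=l[136,284]; m=l==k
c4=cv2.minAreaRect(np.argwhere(m)[:,::-1].astype(np.float32)); print("floor px",s[k],c4,"z",np.median(Z[m]))
print("floor world",cv2.minAreaRect(P[m][:,:2].astype(np.float32)))
q=np.array([atz("wrist",p,.006,o) for p in cv2.boxPoints(c4)]); print(q, q.mean(0), np.linalg.norm(np.diff(q,axis=0),axis=1))
e=q-np.roll(q,1,0); print("edge dirs",np.degrees(np.arctan2(e[:,1],e[:,0])))
cl=np.median(Z[m])
G=(D>0)&(Z>.014)&(Z<.030)&(abs(X-.515)<.1)&(Y>-.2)&(Y<.0); print("guides",G.sum(),cv2.minAreaRect(P[G][:,:2].astype(np.float32)))
# profiles in rough frame
a=np.radians(-6.0); C=np.array([.516,-.083]); dx=(X-C[0])*np.cos(a)+(Y-C[1])*np.sin(a); dy=-(X-C[0])*np.sin(a)+(Y-C[1])*np.cos(a)
for nm,A,B in(("x",dx,dy),("y",dy,dx)):
    w=(abs(B)<.04)&(abs(A)<.1)&(D>0); b=np.round(A[w]/.002).astype(int)
    print(nm,[(int(i*2),int(1000*np.median(Z[w][b==i]))) for i in np.unique(b) if abs(i)>22])
bl=(D>0)&(Z>.0875)&(Z<.2)&(abs(X-.52)<.1)&(Y>.0)&(Y<.3)
T=(D>0)&(Z>.145)&(Y>.0)&(Y<.22)&(abs(X-.54)<.1);print("tray rim",T.sum(),cv2.minAreaRect(P[T][:,:2].astype(np.float32)))
E
python3 d.py
```

```text
floor px [ 235   98   95   78 6528] ((282.5317687988281, 136.6249542236328), (73.10675811767578, 91.62503814697266), 86.36705780029297) z 0.007072421232163617
floor world ((0.5117721557617188, -0.07441108673810959), (0.13608211278915405, 0.10935176908969879), 86.7314224243164)
[[ 0.5702 -0.0105  0.006 ]
 [ 0.5624 -0.145   0.006 ]
 [ 0.4535 -0.1398  0.006 ]
 [ 0.4612  0.0041  0.006 ]] [ 0.5118 -0.0728  0.006 ] [0.1348 0.1091 0.1441]
edge dirs [ -7.6175 -93.3033 177.2751  86.9306]
guides 2210 ((0.5279010534286499, -0.0924937054514885), (0.1860417127609253, 0.176133394241333), 89.02449035644531)
x [(-100, 0), (-98, 0), (-96, 0), (-94, 0), (-92, 0), (-90, 0), (-88, 0), (-86, 0), (-84, 0), (-82, 0), (-80, 0), (-76, 24), (-74, 25), (-72, 24), (-70, 22), (-68, 21), (-66, 18), (-64, 13), (-62, 7), (-60, 7), (-58, 7), (-56, 7), (-54, 6), (-52, 6), (-50, 6), (-48, 7), (-46, 7), (46, 6), (48, 7), (50, 6), (52, 7), (54, 7), (56, 17), (58, 19), (60, 22), (62, 24), (64, 25), (66, 7), (68, 5), (70, 0), (72, 0), (74, 0), (76, 0), (78, 0), (80, 0), (82, 0), (84, 0), (86, 0), (88, 1), (90, 8), (92, 9), (94, 10), (96, 10), (98, 21), (100, 41)]
y [(-100, 417), (-98, 412), (-96, 407), (-94, 407), (-92, 393), (-90, 424), (-88, 434), (-86, 434), (-84, 436), (-82, 436), (-80, 437), (-78, 440), (-76, 441), (-74, 441), (-72, 442), (-70, 442), (-68, 442), (-66, 437), (-64, 437), (-62, 436), (-60, 435), (-58, 436), (-56, 436), (-54, 435), (-52, 436), (-50, 436), (-48, 436), (-46, 436), (46, 7), (48, 7), (50, 7), (52, 7), (54, 7), (56, 7), (58, 7), (60, 7), (62, 7), (64, 7), (66, 6), (68, 6), (70, 7), (72, 7), (74, 7), (76, 6), (78, 6), (80, 8), (82, 16), (84, 19), (86, 33), (88, 50), (90, 62), (92, 77), (94, 78), (96, 80), (98, 81), (100, 81)]
tray rim 13 ((0.5278554558753967, 0.21609380841255188), (0.003788889618590474, 0.07616560161113739), 86.64461517333984)
```

```bash
cat > e.py <<'E'
import sys
from h import *
np.set_printoptions(precision=4,suppress=True)
z=np.load(sys.argv[1]+".npz"); o=dict(tcp_pos=z["pos"],orientation=z["ori"]); D=z["D"]; P=cloud("wrist",D,o)
P=P[(D>0)&(P[...,2]<.2)]
C=np.array([.5115,-.0755]); yaw=np.radians(-3.3)
for it in range(4):
    c,s=np.cos(yaw),np.sin(yaw); q=(P[:,:2]-C)@np.array([[c,-s],[s,c]]); Z=P[:,2]
    R_={}
    for nm,ax,sg,h,w in(("x+",0,1,59,55),("x-",0,-1,59,55),("y+",1,1,72,45),("y-",1,-1,72,45)):
        A,B=sg*q[:,ax],q[:,1-ax]; bl=[]
        for b in np.arange(-w,w,4):
            m=(abs(B*1000-b)<3)&(abs(A-h/1000)<.014)
            f=m&(Z>.011)&(Z<.021)   # the flare inner wall
            if f.sum(): bl.append((b/1000,A[f].min()))
        bl=np.array(bl); k=np.polyfit(bl[:,0],bl[:,1],1); res=bl[:,1]-np.polyval(k,bl[:,0]); ok=abs(res-np.median(res))<.004
        k=np.polyfit(bl[ok,0],bl[ok,1],1); R_[nm]=(k[1],k[0]*sg,ok.sum(),np.std(res[ok]))
    sl=np.array([R_["x+"][1],R_["x-"][1],-R_["y+"][1],-R_["y-"][1]])
    dyaw=-np.mean(sl); d=np.array([(R_["x+"][0]-R_["x-"][0])/2,(R_["y+"][0]-R_["y-"][0])/2])
    C=C+np.array([[c,-s],[s,c]])@d; yaw+=dyaw
    print(it,C,np.degrees(yaw),np.degrees(-sl),{k:np.round(v,4) for k,v in R_.items()})
# tray handle from top cam + hinge check
for yv in(140,269,305): print(yv,C+yv/1000*np.array([-np.sin(yaw),np.cos(yaw)]))
m=(P[:,2]>.004)&(P[:,2]<.01); q=(P[:,:2]-C)@np.array([[np.cos(yaw),-np.sin(yaw)],[np.sin(yaw),np.cos(yaw)]])
m&=(abs(q[:,1])<.06)&(abs(q[:,0])<.085); print("plate x range",np.percentile(q[m,0],[.5,99.5]))
E
python3 e.py w2
```

```text
0 [ 0.5123 -0.0742] -3.26022859057142 [ 0.1238  0.1801  0.0002 -0.145 ] {'x+': array([ 0.0599, -0.0022, 28.    ,  0.0003]), 'x-': array([ 0.0584, -0.0031, 28.    ,  0.0001]), 'y+': array([ 0.0734,  0.    , 23.    ,  0.0002]), 'y-': array([ 0.0708, -0.0025, 23.    ,  0.0004])}
1 [ 0.5123 -0.0742] -3.242284467006055 [ 0.0895  0.1786 -0.0174 -0.1789] {'x+': array([ 0.0591, -0.0016, 28.    ,  0.0003]), 'x-': array([ 0.0591, -0.0031, 28.    ,  0.0001]), 'y+': array([ 0.0721, -0.0003, 23.    ,  0.0002]), 'y-': array([ 0.0721, -0.0031, 23.    ,  0.0004])}
2 [ 0.5123 -0.0742] -3.240860972505114 [ 0.0769  0.1605 -0.0352 -0.1966] {'x+': array([ 0.0591, -0.0013, 28.    ,  0.0003]), 'x-': array([ 0.0591, -0.0028, 28.    ,  0.0001]), 'y+': array([ 0.0721, -0.0006, 23.    ,  0.0002]), 'y-': array([ 0.0721, -0.0034, 23.    ,  0.0004])}
3 [ 0.5123 -0.0742] -3.240856678802459 [ 0.0755  0.1591 -0.0366 -0.198 ] {'x+': array([ 0.0591, -0.0013, 28.    ,  0.0003]), 'x-': array([ 0.0591, -0.0028, 28.    ,  0.0001]), 'y+': array([ 0.0721, -0.0006, 23.    ,  0.0002]), 'y-': array([ 0.0721, -0.0035, 23.    ,  0.0004])}
140 [0.5202 0.0656]
269 [0.5275 0.1944]
305 [0.5295 0.2303]
plate x range [-0.0593  0.072 ]
```

>>> {"name": "servo_tool", "arguments": {
  "commands": [
    [[-0.12,0.875,0.5],[0,0,0]],
    [[-0.12,0.875,0.5],[0,0,0]],
    [[-0.12,0.875,0.5],[0,0,0]],
    [[-0.12,0.875,0.5],[0,0,0]],
    [[-0.12,0.875,0.5],[0,0,0]],
    [[-0.12,0.875,0.5],[0,0,0]],
    [[-0.12,0.875,0.5],[0,0,0]],
    [[-0.12,0.875,0.5],[0,0,0]],
    [[-0.12,0.875,0.6],[0,0,0]],
    [[-0.12,0.875,0.6],[0,0,0]]
  ]
}}

```text
clock: 4.2
tcp_pos: [0.4304, -0.3388, 0.224]
orientation: [-3.135, 0.175, 0.004]
contact_force: [-1.0, 0.4, -0.7]
grip_width: 0.0852
gripper_force: 0.0
```

>>> {"name": "servo_tool", "arguments": {
  "commands": [
    [[0,0,0.1],[0,0,0]],
    [[0,0,0.2],[0,0,0]],
    [[0,0,0.3],[0,0,0]],
    [[0,0,0.4],[0,0,0]],
    [[0,0,0.4],[0,0,0]],
    [[0,0,0.4],[0,0,0]]
  ]
}}

```text
clock: 4.8
tcp_pos: [0.4315, -0.3408, 0.1265]
orientation: [3.136, -0.178, 0.001]
contact_force: [1.1, -0.8, 0.3]
grip_width: 0.0854
gripper_force: 0.0
```

```bash
python3 w.py w3 box_handle; sed 's/w1.npz/w3.npz/' c.py | python3 -
```

```text
4.8 [ 0.4315 -0.3408  0.1265] 
 [[ 0.9936 -0.1131  0.0007]
 [-0.1131 -0.9936 -0.0001]
 [ 0.0008  0.     -1.    ]] [ 0.5765  0.4269 -0.0267  1.9638  0.0158  0.7504 -1.1435] [ 1.1253 -0.8228  0.2974] 0.08544035110484537
box_handle [327.8 254.1] 0.58 [ 0.431  -0.3438  0.1007]
0.088 3782 ((0.4287446141242981, -0.3431726396083832), (0.013791393488645554, 0.08316311240196228), 83.16326904296875) 0.10030922806370716
0.05 19471 ((0.4291359782218933, -0.33275294303894043), (0.14059992134571075, 0.11494278162717819), 83.21795654296875) 0.06267200904315415
```

>>> {"name": "servo_tool", "arguments": {
  "commands": [
    [[-0.01,0.011,0.06],[0,0,0.003]],
    [[-0.01,0.011,0.12],[0,0,0.003]],
    [[-0.01,0.011,0.12],[0,0,0.003]],
    [[-0.01,0.011,0.12],[0,0,0.003]]
  ]
}}

```text
clock: 5.3
tcp_pos: [0.4285, -0.3439, 0.0965]
orientation: [3.135, -0.187, 0.002]
contact_force: [0.7, 0.4, 0.8]
grip_width: 0.0852
gripper_force: 0.0
```

>>> {"name": "servo_tool", "arguments": {
  "commands": [
    [[0,0,0],[0,0,0]],
    [[0,0,0],[0,0,0]],
    [[0,0,0],[0,0,0]],
    [[0,0,0],[0,0,0]],
    [[0,0,0],[0,0,0]],
    [[0,0,0],[0,0,0]],
    [[0,0,0],[0,0,0]],
    [[0,0,0],[0,0,0]],
    [[0,0,0],[0,0,0]],
    [[0,0,0],[0,0,0]]
  ],
  "claw": 1,
  "squeeze": 60
}}

```text
clock: 6.3
tcp_pos: [0.428, -0.3432, 0.0954]
orientation: [-3.136, 0.187, -0.0]
contact_force: [-1.2, 4.9, 5.0]
grip_width: 0.0127
gripper_force: 59.3
```

>>> {"name": "servo_tool", "arguments": {
  "commands": [
    [[0,0,-0.06],[0,0,0]],
    [[0,0,-0.16],[0,0,0]],
    [[0,0,-0.28],[0,0,0]],
    [[0,0,-0.4],[0,0,0]],
    [[0,0,-0.52],[0,0,0]],
    [[0,0,-0.64],[0,0,0]],
    [[0,0,-0.64],[0,0,0]],
    [[0,0,-0.64],[0,0,0]]
  ]
}}

```text
clock: 7.1
tcp_pos: [0.4272, -0.3439, 0.2544]
orientation: [3.136, -0.188, -0.001]
contact_force: [-0.1, 0.2, -4.4]
grip_width: 0.0125
gripper_force: 59.0
```

```bash
python3 w.py w4
cat > f.py <<'E'
import sys
from h import *
np.set_printoptions(precision=4,suppress=True)
# box pose in tool frame from wrist cloud: deck plane + rim rect
z=np.load(sys.argv[1]+".npz"); o=dict(tcp_pos=z["pos"],orientation=z["ori"]); D=z["D"]; T=z["T"]
P=cloud("wrist",D,o); Q=(P-T[:3,3])@T[:3,:3]
m=(D>0)&(abs(Q[...,2]-.033)<.014)&(abs(Q[...,0])<.075)&(abs(Q[...,1])<.1)&(P[...,2]>.02)
q=Q[m]; print(m.sum(),cv2.minAreaRect(q[:,:2].astype(np.float32)))
A=np.c_[q[:,:2],np.ones(len(q))]; w=np.ones(len(q),bool)
for _ in range(4):
    k=np.linalg.lstsq(A[w],q[w,2],rcond=None)[0]; w=abs(q[:,2]-A@k)<.003
print("plane z=%.4f x+ %.4f y + %.4f"%tuple(k),w.sum())
n=T[:3,:3]@np.array([-k[0],-k[1],1]); print("deck normal world",-n/np.linalg.norm(n))
q=q[w]; print(cv2.minAreaRect(q[:,:2].astype(np.float32)))
E
python3 f.py w4; python3 f.py w3
```

```text
7.1 [ 0.4272 -0.3439  0.2544] 
 [[ 0.9928 -0.1197 -0.0006]
 [-0.1197 -0.9928 -0.0002]
 [-0.0006  0.0003 -1.    ]] [ 0.5798  0.2665 -0.0192  1.8548  0.0066  1.0207 -1.1329] [-0.075   0.1621 -4.4453] 0.012527111616886171
20660 ((0.0005977749824523926, -0.010192014276981354), (0.14020055532455444, 0.11368582397699356), 89.9316635131836)
plane z=0.0032 x+ -0.0029 y + 0.0327 18225
deck normal world [0.0042 0.0027 1.    ]
((0.0005829557776451111, -0.010172978043556213), (0.140208438038826, 0.11365510523319244), 89.90331268310547)
3782 ((-0.0025283396244049072, 0.0026908013969659805), (0.08315930515527725, 0.013791372068226337), 0.34037670493125916)
plane z=0.0031 x+ -0.0009 y + 0.0263 3632
deck normal world [0.0024 0.0006 1.    ]
((-0.0025542527437210083, 0.002668987028300762), (0.08310595899820328, 0.013643235899508), 0.41066497564315796)
```

View pics/w4.png

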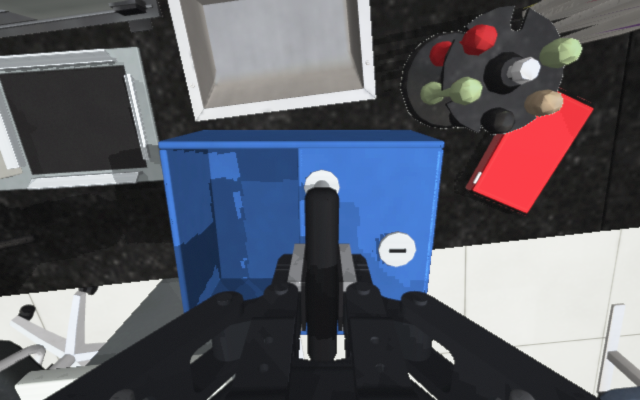

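The box hangs level in the grip; the bar is at (322,260), with the mouth to the left and the dock visible at (70,110). Moving toward the dock.

>>> {"name": "servo_tool", "arguments": {
  "commands": [
    [[0.03,-0.15,-0.08],[0,0,-0.02]],
    [[0.07,-0.32,-0.08],[0,0,-0.04]],
    [[0.1,-0.48,-0.08],[0,0,-0.04]],
    [[0.13,-0.6,-0.08],[0,0,-0.04]],
    [[0.15,-0.7,-0.08],[0,0,-0.04]],
    [[0.156,-0.8,-0.08],[0,0,-0.04]],
    [[0.156,-0.8,-0.08],[0,0,-0.04]],
    [[0.156,-0.8,-0.08],[0,0,-0.04]],
    [[0.156,-0.8,-0.08],[0,0,-0.04]]
  ]
}}

```text
clock: 8.05
tcp_pos: [0.4894, -0.1508, 0.274]
orientation: [3.14, -0.091, -0.004]
contact_force: [0.6, -0.2, -4.1]
grip_width: 0.0128
gripper_force: 59.2
```

```bash
python3 w.py w5; python3 f.py w5
```

```text
8.05 [ 0.4894 -0.1508  0.274 ] 
 [[ 0.9983 -0.0579 -0.0025]
 [-0.0579 -0.9983 -0.0001]
 [-0.0025  0.0002 -1.    ]] [ 0.3147  0.194  -0.1579  1.9019  0.0355  1.0508 -1.4866] [ 0.581  -0.2395 -4.0676] 0.012760130782566706
20651 ((0.0004008635878562927, -0.010174185037612915), (0.1402122676372528, 0.11403963714838028), 89.94893646240234)
plane z=0.0030 x+ -0.0022 y + 0.0327 18212
deck normal world [0.0056 0.0021 1.    ]
((0.000389929860830307, -0.010173089802265167), (0.14021214842796326, 0.11401070654392242), 89.9591293334961)
```

>>> {"name": "servo_tool", "arguments": {
  "commands": [
    [[0.04,-0.14,0],[0,0,0]],
    [[0.072,-0.27,0],[0,0,0]],
    [[0.072,-0.27,0],[0,0,0]],
    [[0.072,-0.27,0.0],[0,0,0]],
    [[0.072,-0.27,0.15],[0,0,0]],
    [[0.072,-0.27,0.3],[0,0,0]],
    [[0.072,-0.27,0.45],[0,0,0]],
    [[0.072,-0.27,0.5],[0,0,0]],
    [[0.072,-0.27,0.5],[0,0,0]],
    [[0.072,-0.27,0.5],[0,0,0]]
  ]
}}

```text
clock: 9.1
tcp_pos: [0.5131, -0.0841, 0.1516]
orientation: [3.14, -0.09, 0.003]
contact_force: [0.7, 0.3, -3.1]
grip_width: 0.0133
gripper_force: 59.3
```

```bash
python3 w.py w6; python3 f.py w6
```

```text
9.1 [ 0.5131 -0.0841  0.1516] 
 [[ 0.9983 -0.0575  0.0019]
 [-0.0575 -0.9983 -0.0004]
 [ 0.0019  0.0003 -1.    ]] [ 0.2043  0.3556 -0.196   2.0064  0.0965  0.7862 -1.6761] [ 0.7187  0.261  -3.0735] 0.013253516557732959
21061 ((0.00044985488057136536, -0.02006780356168747), (0.15972745418548584, 0.1138579249382019), 89.96276092529297)
plane z=0.0023 x+ -0.0036 y + 0.0327 18229
deck normal world [0.0007 0.0039 1.    ]
((0.00045570358633995056, -0.010330885648727417), (0.1402146816253662, 0.11385989189147949), 89.99462127685547)
```

View pics/w6.png

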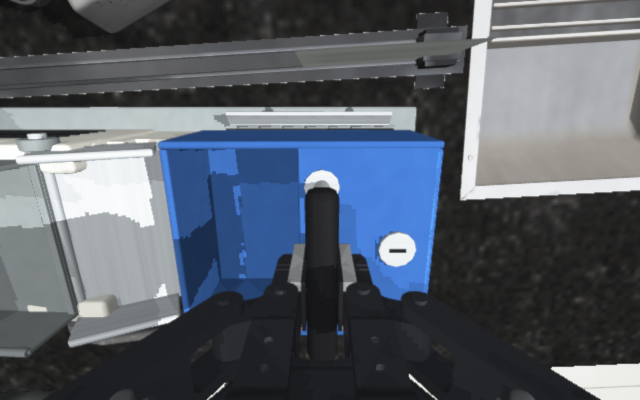

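The box is above the dock: chute and lip are at left (110,230), the far guide at (310,118), and the box edges run parallel to the guides.

>>> {"name": "servo_tool", "arguments": {
  "commands": [
    [[0,0,0.05],[0,0,0]],
    [[0,0,0.08],[0,0,0]],
    [[0,0,0.08],[0,0,0]],
    [[0,0,0.08],[0,0,0]],
    [[0,0,0.08],[0,0,0]],
    [[0,0,0.08],[0,0,0]]
  ]
}}

```text
clock: 9.75
tcp_pos: [0.5124, -0.0833, 0.1306]
orientation: [3.14, -0.089, 0.001]
contact_force: [-0.0, -0.1, -3.9]
grip_width: 0.0129
gripper_force: 59.2
```

```bash
python3 w.py w7; python3 f.py w7;python3 - <<'E'
from h import *
np.set_printoptions(precision=4,suppress=True)
# far guide / base edge relative to box in the unit frame
z=np.load("w7.npz"); o=dict(tcp_pos=z["pos"],orientation=z["ori"]); D=z["D"]; P=cloud("wrist",D,o); P=P[(D>0)]
y=np.radians(-3.24); c,s=np.cos(y),np.sin(y); q=(P[:,:2]-[.5123,-.0742])@np.array([[c,-s],[s,c]]); Z=P[:,2]
m=(Z>.02)&(Z<.028)&(abs(q[:,1])<.06)&(q[:,0]>.05)&(q[:,0]<.085); print("far guide top x",np.percentile(q[m,0],[2,50,98]),m.sum())
m=(Z>.004)&(Z<.01)&(abs(q[:,1])<.06)&(q[:,0]>.06)&(q[:,0]<.09); print("plate far edge",np.percentile(q[m,0],[2,98]))
m=(Z>.065)&(Z<.09)&(abs(q[:,0])<.04)&(q[:,1]>.07)&(q[:,1]<.11); print("lip y",np.percentile(q[m,1],[1,5,50]))
z=np.load("w2.npz"); o=dict(tcp_pos=z["pos"],orientation=z["ori"]); D=z["D"]; P=cloud("wrist",D,o); P=P[(D>0)]
q=(P[:,:2]-[.5123,-.0742])@np.array([[c,-s],[s,c]]); Z=P[:,2]
m=(Z>.02)&(Z<.028)&(abs(q[:,1])<.06)&(q[:,0]>.05)&(q[:,0]<.085); print("far guide top x",np.percentile(q[m,0],[2,50,98]),m.sum())
m=(Z>.004)&(Z<.01)&(abs(q[:,1])<.06)&(q[:,0]>.06)&(q[:,0]<.09); print("plate far edge",np.percentile(q[m,0],[2,98]))
m=(Z>.065)&(Z<.09)&(abs(q[:,0])<.04)&(q[:,1]>.07)&(q[:,1]<.11); print("lip y",np.percentile(q[m,1],[1,5,50]))
E
```

```text
9.75 [ 0.5124 -0.0833  0.1306] 
 [[ 0.9984 -0.0564  0.0006]
 [-0.0564 -0.9984 -0.0001]
 [ 0.0006  0.     -1.    ]] [ 0.1992  0.386  -0.1926  2.0224  0.1069  0.7419 -1.6857] [-0.0003 -0.1302 -3.884 ] 0.012882260142106517
21211 ((0.0003995969891548157, -0.020013265311717987), (0.1141328513622284, 0.15996970236301422), 0.0008818314527161419)
plane z=0.0030 x+ -0.0022 y + 0.0327 18315
deck normal world [0.0025 0.0021 1.    ]
((0.00037346407771110535, -0.01995803415775299), (0.1599021553993225, 0.11409445852041245), 89.95234680175781)
far guide top x [0.0623 0.066  0.0693] 1777
plate far edge [0.0694 0.0723]
lip y [0.0815 0.0827 0.0956]
far guide top x [0.0622 0.066  0.0695] 459
plate far edge [0.0703 0.0822]
lip y [0.0785 0.0798 0.0937]
```

>>> {"name": "servo_tool", "arguments": {
  "commands": [
    [[-0.004,0.005,0.02],[0,0,0]],
    [[-0.004,0.005,0.04],[0,0,0]],
    [[-0.004,0.005,0.06],[0,0,0]],
    [[-0.004,0.005,0.08],[0,0,0]],
    [[-0.004,0.005,0.09],[0,0,0]],
    [[-0.004,0.005,0.09],[0,0,0]]
  ]
}}

```text
clock: 10.4
tcp_pos: [0.5107, -0.0844, 0.1072]
orientation: [-3.14, 0.088, 0.002]
contact_force: [-0.3, 0.2, -5.1]
grip_width: 0.0127
gripper_force: 59.3
```

>>> {"name": "servo_tool", "arguments": {
  "commands": [
    [[0,0,0.01],[0,0,0]],
    [[0,0,0.018],[0,0,0]],
    [[0,0,0.026],[0,0,0]],
    [[0,0,0.026],[0,0,0]],
    [[0,0,0.026],[0,0,0]]
  ]
}}

```text
clock: 10.9
tcp_pos: [0.5112, -0.0844, 0.1014]
orientation: [-3.14, 0.089, -0.001]
contact_force: [-0.2, 0.7, -2.0]
grip_width: 0.0128
gripper_force: 59.5
```

>>> {"name": "servo_tool", "arguments": {
  "commands": [
    [[0,0,0.003],[0,0,0]],
    [[0,0,0.003],[0,0,0]],
    [[0,0,0.003],[0,0,0]],
    [[0,0,0.003],[0,0,0]],
    [[0,0,0.003],[0,0,0]],
    [[0,0,0.003],[0,0,0]],
    [[0,0,0.003],[0,0,0]],
    [[0,0,0.003],[0,0,0]]
  ],
  "claw": 0
}}

```text
clock: 11.7
tcp_pos: [0.5111, -0.0845, 0.1006]
orientation: [3.14, -0.089, 0.0]
contact_force: [-0.2, -0.7, 0.1]
grip_width: 0.0855
gripper_force: 0.0
```

>>> {"name": "servo_tool", "arguments": {
  "commands": [
    [[0,0,-0.12],[0,0,0]],
    [[0,0,-0.28],[0,0,0]],
    [[0,0,-0.44],[0,0,0]],
    [[0,0,-0.6],[0,0,0]],
    [[0,0,-0.76],[0,0,0]],
    [[0,0,-0.9],[0,0,0]],
    [[0,0,-0.9],[0,0,0]],
    [[0,0,-0.9],[0,0,0]]
  ]
}}

```text
clock: 12.5
tcp_pos: [0.5112, -0.0845, 0.326]
orientation: [3.14, -0.089, 0.002]
contact_force: [0.0, -0.6, -1.3]
grip_width: 0.0857
gripper_force: 0.0
```

```bash
python3 w.py w8 tray_handle tray_hinge
cat > g.py <<'E'
import sys
from h import *
np.set_printoptions(precision=4,suppress=True)
z=np.load(sys.argv[1]+".npz"); o=dict(tcp_pos=z["pos"],orientation=z["ori"]); D=z["D"]; P=cloud("wrist",D,o); ok=D>0
X,Y,Z=P[...,0],P[...,1],P[...,2]; near=ok&(np.hypot(X-.512,Y+.079)<.12)
m=near&(Z>.058)&(Z<.076)&(Y<-.005+.0); 
q=(P[...,:2]-[.5123,-.0742])@np.array([[np.cos(-.0565),-np.sin(-.0565)],[np.sin(-.0565),np.cos(-.0565)]])
m=ok&(Z>.06)&(Z<.076)&(abs(q[...,0])<.068)&(q[...,1]>-.09)&(q[...,1]<.0745)
print("box rect",cv2.minAreaRect(P[m][:,:2].astype(np.float32)),np.median(Z[m]))
p=P[m&(q[...,1]<-.02)]; A=np.c_[p[:,:2],np.ones(len(p))]; w=np.ones(len(p),bool)
for _ in range(4): k=np.linalg.lstsq(A[w],p[w,2],rcond=None)[0]; w=abs(p[:,2]-A@k)<.003
print("deck slope",k)
h=ok&(Z>.14)&(Z<.175)&(q[...,1]>.29)&(q[...,1]<.325)&(abs(q[...,0])<.06)
if h.sum(): print("tray bar",h.sum(),cv2.minAreaRect(P[h][:,:2].astype(np.float32)),np.percentile(Z[h],[50,95]))
E
python3 g.py w8
```

```text
12.5 [ 0.5112 -0.0845  0.326 ] 
 [[ 0.9984 -0.0565  0.0015]
 [-0.0565 -0.9984 -0.0003]
 [ 0.0015  0.0002 -1.    ]] [ 0.2268  0.1603 -0.2071  1.8206  0.0361  1.1628 -1.6193] [ 0.0401 -0.5621 -1.2807] 0.08574358387541368
tray_handle [129.9 177.3] 0.7 [0.5227 0.1121 0.1291]
tray_hinge [183.3 174.6] 0.59 [0.5183 0.0659 0.109 ]
box rect ((0.5119137763977051, -0.07392927259206772), (0.14013971388339996, 0.11432110518217087), 86.82968139648438) 0.06861322626436
deck slope [-0.0008  0.001   0.0693]
tray bar 386 ((0.5286329984664917, 0.2204291969537735), (0.013146771118044853, 0.08133794367313385), 84.47705078125) [0.1525 0.1581]
```

View pics/w8.png

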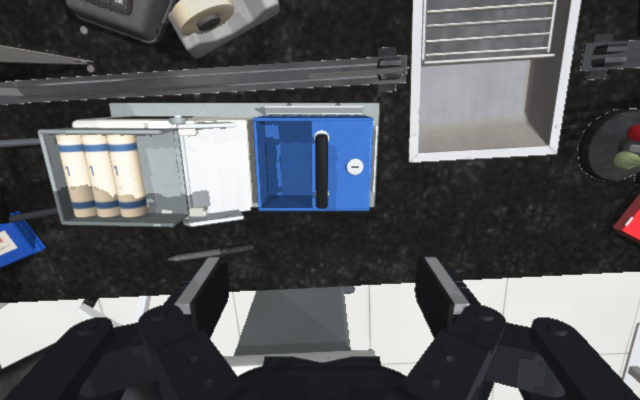

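The box sits flat and square in the dock at (313,163), with its mouth against the chute at (255,165) and its bar at (321,170). Next: the tray handle.

>>> {"name": "servo_tool", "arguments": {
  "commands": [
    [[0,-0.2,-0.05],[0,0,0]],
    [[0,-0.4,-0.1],[0,0,0]],
    [[0,-0.6,-0.1],[0,0,0]],
    [[0,-0.8,-0.1],[0,0,0]],
    [[0,-1,-0.1],[0,0,0]],
    [[0,-1,-0.1],[0,0,0]],
    [[0,-1,-0.1],[0,0,0]],
    [[0,-1,-0.1],[0,0,0]],
    [[0,-1,-0.1],[0,0,0]],
    [[0,-1,-0.1],[0,0,0]]
  ]
}}

```text
clock: 13.65
tcp_pos: [0.5254, 0.1634, 0.3504]
orientation: [3.14, -0.093, -0.0]
contact_force: [-0.4, 0.0, -0.5]
grip_width: 0.0856
gripper_force: 0.0
```

```bash
python3 w.py w9 tray_handle tray_hinge; python3 g.py w9
```

```text
13.65 [0.5254 0.1634 0.3504] 
 [[ 0.9983 -0.059  -0.0002]
 [-0.059  -0.9983 -0.0006]
 [-0.0001  0.0006 -1.    ]] [-0.0949  0.2154 -0.3786  1.7066  0.0842  1.236  -2.1232] [-0.4028  0.0094 -0.5433] 0.08558042592170408
tray_handle [528.6 166.4] 0.72 [ 0.5128 -0.0779  0.1058]
tray_handle [258.2 178.4] 0.57 [0.5296 0.2272 0.1599]
tray_hinge [405.6 167.8] 0.83 [0.5197 0.0655 0.106 ]
box rect ((0.5121973752975464, -0.07362005114555359), (0.141572505235672, 0.11375737935304642), 86.80310821533203) 0.06856172089991341
deck slope [-0.0009  0.0014  0.0694]
tray bar 1032 ((0.5290761590003967, 0.22576960921287537), (0.02049356698989868, 0.08064940571784973), 86.77897644042969) [0.1587 0.1608]
```

View pics/w9.png

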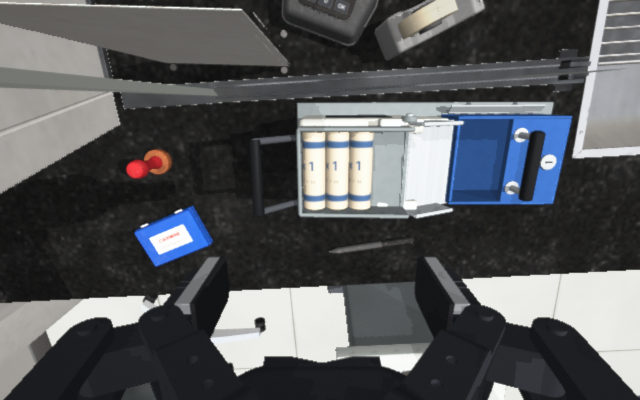

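The bar handle is at (257,178), 40 mm off the tray's end wall at (300,175). All three rolls are on the tray and the box is seated.

Run:
```python
from h import *
np.set_printoptions(precision=4,suppress=True)
z=np.load("w9.npz"); o=dict(tcp_pos=z["pos"],orientation=z["ori"]); D=z["D"]; P=cloud("wrist",D,o)
q=(P[...,:2]-[.5123,-.0742])@np.array([[np.cos(-.0565),-np.sin(-.0565)],[np.sin(-.0565),np.cos(-.0565)]])
m=(D>0)&(P[...,2]>.15)&(P[...,2]<.175)&(abs(q[...,0])<.025)&(q[...,1]>.28)&(q[...,1]<.33)
print(m.sum(),cv2.minAreaRect(P[m][:,:2].astype(np.float32)),np.percentile(P[m][:,2],[5,50,90]),np.percentile(q[m][:,1],[1,50,99]))
R0=np.hypot(.165,.05);f=np.arctan2(.05,.165)
for t in np.arange(0.04,.9,.04): print(round(t,2),np.round([R0*(np.cos(f)-np.cos(f+t))/.25,-R0*(np.sin(f+t)-np.sin(f))/.25],3))
```

```text
558 ((0.5295130014419556, 0.23015077412128448), (0.011714726686477661, 0.049985967576503754), 86.70075988769531) [0.1556 0.1591 0.1604] [0.2991 0.3039 0.3102]
0.04 [ 0.009 -0.026]
0.08 [ 0.018 -0.052]
0.12 [ 0.029 -0.078]
0.16 [ 0.04  -0.103]
0.2 [ 0.053 -0.127]
0.24 [ 0.066 -0.151]
0.28 [ 0.081 -0.175]
0.32 [ 0.096 -0.197]
0.36 [ 0.113 -0.22 ]
0.4 [ 0.13  -0.241]
0.44 [ 0.148 -0.262]
0.48 [ 0.167 -0.282]
0.52 [ 0.187 -0.302]
0.56 [ 0.207 -0.32 ]
0.6 [ 0.228 -0.338]
0.64 [ 0.25  -0.355]
0.68 [ 0.273 -0.371]
0.72 [ 0.296 -0.386]
0.76 [ 0.319 -0.4  ]
0.8 [ 0.344 -0.413]
0.84 [ 0.368 -0.425]
0.88 [ 0.394 -0.436]
```

>>> {"name": "servo_tool", "arguments": {
  "commands": [
    [[0,-0.2,0.0],[0,0,0]],
    [[0,-0.268,0.1],[0,0,0]],
    [[0,-0.268,0.25],[0,0,0]],
    [[0,-0.268,0.4],[0,0,0]],
    [[0,-0.268,0.5],[0,0,0]],
    [[0,-0.268,0.5],[0,0,0]],
    [[0,-0.268,0.5],[0,0,0]],
    [[0,-0.268,0.5],[0,0,0]]
  ],
  "claw": 0.4
}}

```text
clock: 14.6
tcp_pos: [0.5301, 0.2325, 0.2276]
orientation: [-3.139, 0.089, -0.005]
contact_force: [0.1, 0.4, 0.1]
grip_width: 0.0512
gripper_force: 0.0
```

```bash
python3 w.py w10 tray_handle
```

```text
14.6 [0.5301 0.2325 0.2276] 
 [[ 0.9984 -0.0567  0.003 ]
 [-0.0568 -0.9984  0.0015]
 [ 0.0029 -0.0016 -1.    ]] [-0.2047  0.3711 -0.4     1.7954  0.1686  1.0052 -2.2981] [0.0522 0.4315 0.1312] 0.05116570986011662
tray_handle [328.2 220.8] 0.79 [0.532  0.2284 0.1596]
```

>>> {"name": "servo_tool", "arguments": {
  "commands": [
    [[0,0,0.1],[0,0,0]],
    [[0,0,0.2],[0,0,0]],
    [[0,0,0.26],[0,0,0]],
    [[0,0,0.285],[0,0,0]],
    [[0,0,0.285],[0,0,0]],
    [[0,0,0.285],[0,0,0]]
  ]
}}

```text
clock: 15.3
tcp_pos: [0.5296, 0.2324, 0.1553]
orientation: [-3.14, 0.089, -0.002]
contact_force: [0.0, -0.5, 0.5]
grip_width: 0.0514
gripper_force: 0.0
```

>>> {"name": "servo_tool", "arguments": {
  "commands": [
    [[0,0,0],[0,0,0]],
    [[0,0,0],[0,0,0]],
    [[0,0,0],[0,0,0]],
    [[0,0,0],[0,0,0]],
    [[0,0,0],[0,0,0]],
    [[0,0,0],[0,0,0]],
    [[0,0,0],[0,0,0]],
    [[0,0,0],[0,0,0]]
  ],
  "claw": 1,
  "squeeze": 45
}}

```text
clock: 16.1
tcp_pos: [0.5292, 0.2303, 0.1551]
orientation: [3.138, -0.091, 0.0]
contact_force: [-2.3, -5.0, 5.2]
grip_width: 0.0105
gripper_force: 43.8
```

>>> {"name": "servo_tool", "arguments": {
  "commands": [
    [[0,0.009,-0.026],[0,0,0]],
    [[0,0.018,-0.052],[0,0,0]],
    [[0,0.029,-0.078],[0,0,0]],
    [[0,0.04,-0.103],[0,0,0]],
    [[0,0.053,-0.127],[0,0,0]],
    [[0,0.066,-0.151],[0,0,0]],
    [[0,0.066,-0.151],[0,0,0]],
    [[0,0.066,-0.151],[0,0,0]]
  ]
}}

```text
clock: 16.9
tcp_pos: [0.5283, 0.2149, 0.1922]
orientation: [3.14, -0.09, 0.001]
contact_force: [3.2, -3.9, -4.9]
grip_width: 0.01
gripper_force: 44.0
```

>>> {"name": "servo_tool", "arguments": {
  "commands": [
    [[0,0.015,-0.024],[0,0,0]],
    [[0,0.03,-0.046],[0,0,0]],
    [[0,0.047,-0.069],[0,0,0]],
    [[0,0.064,-0.09],[0,0,0]],
    [[0,0.082,-0.111],[0,0,0]],
    [[0,0.101,-0.131],[0,0,0]],
    [[0,0.121,-0.151],[0,0,0]],
    [[0,0.141,-0.169],[0,0,0]],
    [[0,0.141,-0.169],[0,0,0]],
    [[0,0.141,-0.169],[0,0,0]]
  ]
}}

```text
clock: 17.9
tcp_pos: [0.5264, 0.1817, 0.2353]
orientation: [-3.138, 0.087, -0.003]
contact_force: [3.0, 3.8, 0.9]
grip_width: 0.0105
gripper_force: 44.0
```

>>> {"name": "servo_tool", "arguments": {
  "commands": [
    [[0,0.021,-0.018],[0,0,0]],
    [[0,0.043,-0.035],[0,0,0]],
    [[0,0.066,-0.051],[0,0,0]],
    [[0,0.089,-0.066],[0,0,0]],
    [[0,0.112,-0.08],[0,0,0]],
    [[0,0.137,-0.093],[0,0,0]],
    [[0,0.161,-0.105],[0,0,0]],
    [[0,0.161,-0.105],[0,0,0]],
    [[0,0.161,-0.105],[0,0,0]],
    [[0,0.161,-0.105],[0,0,0]],
    [[0,0.161,-0.105],[0,0,0]],
    [[0,0.161,-0.105],[0,0,0]],
    [[0,0.161,-0.105],[0,0,0]]
  ]
}}

```text
clock: 19.2
tcp_pos: [0.5243, 0.1441, 0.2628]
orientation: [-3.136, 0.084, -0.005]
contact_force: [1.3, 7.3, 9.3]
grip_width: 0.0102
gripper_force: 44.0
```

```bash
python3 w.py w11 coin_roll_1_mid
python3 - <<'E'
from h import *
im,D=r.grab_frame("top")
for q in r.mark_of("top","coin_roll_1_mid"): print(np.round(q["uv"],1),round(q["confidence"],2),dep("top",q["uv"],D))
a=im[110:270,190:450,::-1]; w=cv2.imread("pics/w11.png")
cv2.imwrite("pics/m11.png",np.hstack([cv2.resize(a,(400,246)),cv2.resize(w,(394,246))]))
E
```

```text
19.2 [0.5243 0.1441 0.2628] 
 [[ 0.9986 -0.0535  0.0035]
 [-0.0535 -0.9986  0.0048]
 [ 0.0033 -0.005  -1.    ]] [-0.0575  0.2742 -0.3875  1.8385  0.1152  1.0459 -2.1135] [1.2605 7.2594 9.2601] 0.010222558736927186
coin_roll_1_mid [518.1 172.1] 0.81 [ 0.5125 -0.0731  0.036 ]
coin_roll_1_mid [429.6 162.9] 0.52 [0.5402 0.0447 0.0949]
[315.6 179.6] 0.41 [ 0.50702134 -0.07444914  0.07172378]
```

View pics/m11.png

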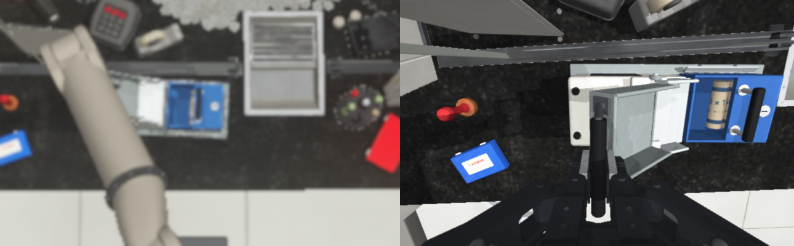

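The wrist half of the picture shows the tray up and empty at (640,125), the chute clear, and one roll visible in the mouth at (717,103). Checking closer for the other two.

Run:
```python
import cv2
w=cv2.imread("pics/w11.png"); cv2.imwrite("pics/c11.png",cv2.resize(w[100:260,290:630],(800,376),interpolation=cv2.INTER_CUBIC))
```

```text
(no output)
```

View pics/c11.png

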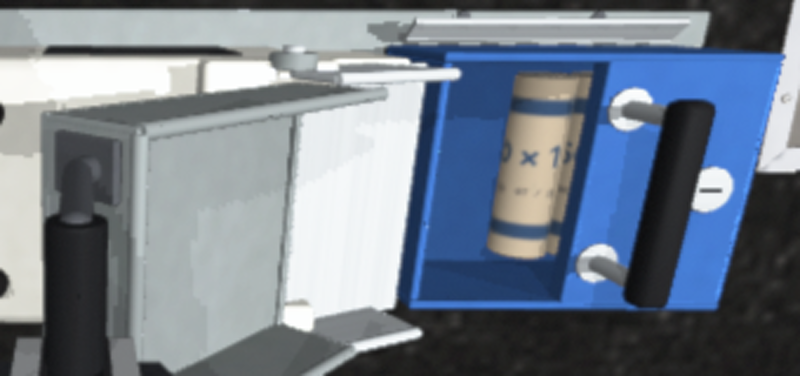

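Two rolls show in the box (at 525,160 and behind it at 575,160), and the third must lie under the deck. Tray and chute are empty. Lowering the tray back along the same arc.

>>> {"name": "servo_tool", "arguments": {
  "commands": [
    [[0,-0.024,0.012],[0,0,0]],
    [[0,-0.049,0.025],[0,0,0]],
    [[0,-0.072,0.039],[0,0,0]],
    [[0,-0.095,0.054],[0,0,0]],
    [[0,-0.118,0.07],[0,0,0]],
    [[0,-0.14,0.087],[0,0,0]],
    [[0,-0.161,0.105],[0,0,0]],
    [[0,-0.181,0.123],[0,0,0]],
    [[0,-0.201,0.143],[0,0,0]],
    [[0,-0.22,0.163],[0,0,0]],
    [[0,-0.238,0.184],[0,0,0]],
    [[0,-0.255,0.205],[0,0,0]],
    [[0,-0.272,0.228],[0,0,0]],
    [[0,-0.287,0.25],[0,0,0]],
    [[0,-0.302,0.274],[0,0,0]],
    [[0,-0.315,0.298],[0,0,0]],
    [[0,-0.328,0.322],[0,0,0]],
    [[0,-0.328,0.322],[0,0,0]],
    [[0,-0.328,0.322],[0,0,0]]
  ]
}}

```text
clock: 21.3
tcp_pos: [0.5286, 0.2214, 0.1793]
orientation: [3.139, -0.089, -0.0]
contact_force: [4.3, 2.6, 1.3]
grip_width: 0.0103
gripper_force: 46.8
```

>>> {"name": "servo_tool", "arguments": {
  "commands": [
    [[0,-0.011,0.025],[0,0,0]],
    [[0,-0.022,0.051],[0,0,0]],
    [[0,-0.031,0.077],[0,0,0]],
    [[0,-0.036,0.09],[0,0,0]],
    [[0,-0.038,0.097],[0,0,0]],
    [[0,-0.04,0.103],[0,0,0]],
    [[0,-0.04,0.103],[0,0,0]],
    [[0,-0.04,0.103],[0,0,0]],
    [[0,-0.04,0.103],[0,0,0]]
  ]
}}

```text
clock: 22.2
tcp_pos: [0.5292, 0.2302, 0.1553]
orientation: [3.137, -0.091, 0.0]
contact_force: [-0.5, -5.6, 18.7]
grip_width: 0.0103
gripper_force: 49.3
```

>>> {"name": "servo_tool", "arguments": {
  "commands": [
    [[0,0,0],[0,0,0]],
    [[0,0,0],[0,0,0]],
    [[0,0,0],[0,0,0]],
    [[0,0,0],[0,0,0]],
    [[0,0,0],[0,0,0]],
    [[0,0,0],[0,0,0]]
  ],
  "claw": 0.4
}}

```text
clock: 22.8
tcp_pos: [0.5288, 0.232, 0.1541]
orientation: [3.14, -0.089, -0.001]
contact_force: [-0.7, 0.4, 0.1]
grip_width: 0.0512
gripper_force: 0.0
```

>>> {"name": "servo_tool", "arguments": {
  "commands": [
    [[0,0,-0.1],[0,0,0]],
    [[0,0,-0.2],[0,0,0]],
    [[0,0,-0.35],[0,0,0]],
    [[0,0,-0.5],[0,0,0]],
    [[0,0.2,-0.65],[0,0,0]],
    [[0,0.4,-0.78],[0,0,0]],
    [[0,0.6,-0.78],[0,0,0]],
    [[0,0.8,-0.78],[0,0,0]],
    [[0,0.8,-0.78],[0,0,0]],
    [[0,0.8,-0.78],[0,0,0]],
    [[0,0.8,-0.78],[0,0,0]]
  ]
}}

```text
clock: 23.9
tcp_pos: [0.5176, 0.0326, 0.3494]
orientation: [-3.14, 0.089, -0.0]
contact_force: [0.5, 0.7, -0.6]
grip_width: 0.051
gripper_force: 0.0
```

```bash
python3 w.py w12 coin_roll_1_mid; python3 g.py w12; python3 -c "
import cv2
w=cv2.imread('pics/w12.png'); cv2.imwrite('pics/c12.png',cv2.resize(w[60:280],(800,275)))"
```

```text
23.9 [0.5176 0.0326 0.3494] 
 [[ 0.9984 -0.0569  0.0002]
 [-0.0569 -0.9984  0.0005]
 [ 0.0002 -0.0005 -1.    ]] [ 0.0974  0.1532 -0.3152  1.7791  0.05    1.2169 -1.8594] [ 0.5498  0.6532 -0.6413] 0.0509644259371524
coin_roll_1_mid [402.3 160.5] 0.68 [ 0.5076 -0.0776  0.0368]
box rect ((0.511505126953125, -0.07604310661554337), (0.14059273898601532, 0.11416620761156082), 86.70159149169922) 0.0686693883858053
deck slope [-0.0007  0.0009  0.0693]
tray bar 1239 ((0.5290711522102356, 0.22575116157531738), (0.020742088556289673, 0.08061913400888443), 86.79341888427734) [0.1582 0.1606]
```

View pics/c12.png

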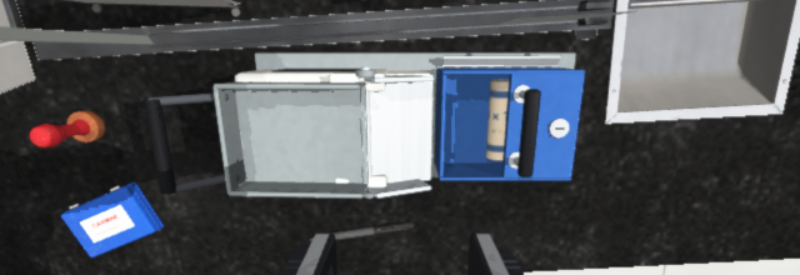

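The tray is down and empty at (290,140). The box is seated at (512,125) with the rolls inside, and the bystanders have not moved.

```bash
python3 -c "
from bench import r
print(r.hand_in())"
```

```text
the job is handed in; nothing more can be done
None
```

The job is handed in at about 24 s: the box is seated in the dock with its mouth to the chute, the tray is empty and back on its rest, and the arm is clear; I saw two of the three rolls in the box and infer the third is under its deck, since tray and chute were empty.

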